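# Stand the eyedrop mirror up on its leg

### The arm

A 7-joint arm with a two-finger parallel gripper is mounted at the origin on the work surface. World frame = base frame: x ahead of the robot, y to its left, z up, the work surface at z = 0. Lengths are in m, angles in rad, forces in N, time in s.
With the tool pointing down it reaches from about 0.4 to 0.85 m from the base axis. Payload 4.5 kg.
Tool frame: the origin (TCP) lies between the finger pads; the fingertips stand 19 mm ahead of it and the grasp point (between the pads) is the TCP; z points along the fingers, y is the direction in which the jaws open and shut (so a half turn about z gives the same grasp; the last joint's range is limited). The gripper opens to 88 mm and grips with 3 to 60 N. Pads are 18 mm wide; open, the fingers measure 123 mm over their backs; the gripper's body (75 mm by 187 mm) begins 45 mm behind the grasp point.
Start: joints at [-1.106, 0.689, -0.195, 1.565, 0.157, 0.902, -0.215], TCP at [0.261, 0.568, 0.258] pointing down, gripper open.
Joint ranges: [-3.01, 3.01], [-0.46, 2.08], [-1.47, 1.51], [0.13, 2.56], [-1, 4.14], [0.04, 2.09], [-2.66, 2.66]. Speed limits (rad/s): [2.57, 2.57, 3.14, 3.14, 3.14, 3.14, 3.14].

### API

Orientations are given as a unit quaternion [x, y, z, w].
In Python, from plant import status, snapshot, finish_job, cut_out, tip_of gives the robot as it stands. The module is installed in compiled form; this text tells all that it offers.
- The arm moves only by the tool carry_out, never from a script. Its arguments are lists of equal length, an entry for each row: "linear": the shift along the world's x, y, z in m, a list of three; "roll": the turn about the world's z in rad. A call has 1 to 8 rows; each row is the pose to reach, as a shift and turn from the pose measured when the call began; what a row does not reach only later rows make up. A row lasts 1/12 s, in which the tool goes at most 41.7 mm and 7.16 degrees, less where a joint would pass 70% of its speed; a pose out of reach is approached as far as the arm can. A call with a gripper value outside its range is refused whole. "gripper" is the opening, from 0 (shut) to 1 (fully open), set as the call begins (left out, the last holds). The fingers move at their own pace and stop on an object; "grip_force" is the grip in N (left out, the last holds). Time passes only in rows, so rows that repeat a pose let the fingers close. It gives the time, the measured TCP pose, the force and the opening at its end, in the units of the state.
- status.get_state(): the state, without advancing time (a new reading comes with each control period).
- snapshot(name): name is "scene" or "top"; returns a dict with "img" (480x640x3 uint8, red, green, blue), "range_z" (480x640 float32, m along the optical axis (not along the pixel's ray), 0 where there is no reading), "fx", "fy", "cx", "cy" (pixels), "k1" (the pictures are not rectified: a ray, as slopes to the right and down, at radius r is drawn at 1 + k1 r^2 times it, then the intrinsics apply), "world_from_camera" (4x4, takes a point from camera to world coordinates). Camera axes: x right, y down, z forward; pixel columns grow to the right and rows downward; lengths in m; the calibration is good to about 2 mm. A picture is of the moment at which its call begins.
- finish_job(): hands the job in, once; it reports no verdict.
Trained networks look in a picture, given as the dict that the camera call returned (one of the last four; its "shot" number tells which), for a name from the list of things; names that differ only in an ending like _2 or _b are one class to them, and where a whole thing is asked for, a point or a joint stands for the part that bears it (a point fixed in the world has none). Each returns a list of dicts, best first, with "confidence" (0 to 1); they miss things now and then, are a little off and sometimes report something else, mostly with a low value. They report only what shows in the picture. A call takes as long as a camera call.
- cut_out(picture, query): "region" (480x640 bool, what is visible of it) and "pixel" ([column, row] in pixels, amid what is visible of it).
- tip_of(picture, query): "pixel" ([column, row] in pixels: a listed point, or the origin of a listed thing).
The state is a dict: "clock": time; "q": joint angles; "qd": joint speeds; "joint_torque": joint torques, N m; "tool_pos": TCP position; "eef_rot": TCP orientation; "contact_force": force on the tool from outside, world axes, zero at the start; "moment": the same for the moment, N m; "opening": opening from 0.0 (shut) to 1.0 (fully open).
Only numpy, scipy, OpenCV 4.12 (cv2) and the standard library are available. Lean on these libraries where they do the work, as an engineer would, in place of code of your own. Each camera call takes 0.05 s, during which the arm holds its last target.

### The job

Someone at the bedside wants the little mirror for putting in eye drops. It is stored upright on its edge in one of two low racks: swing out the hinged leg on its back as far as it goes, then lift the mirror out of the rack and stand it in the middle of the grey mat so that it leans back steadily on its opened leg. Do not tip it over, and leave the other framed panel, a wall picture without a leg, in its rack.

Things in the scene. Friction and masses are not known exactly. Their poses are not given: they have to be found in the camera images.
- mirror_mid (a point): Centre of the loose mirror's panel: white framed slab 130 wide x 115 high x 12 mm thick, 0.22-0.38 kg with leg. z points up the panel (top edge 57.5 mm above), y along the width, +x out of the BACK (leg side); silvery face to -x. Hinge line of the leg: upright, at x 10.5, y 0 mm. With the leg open the top 50 mm is clear both sides at the middle of the top edge: pinch its thickness there from above.
- rack_a: Fixed beige rack holding the mirror on edge; origin under its middle, same heading as the mirror. Floor 4 mm thick; slotted end holders 28 mm high take only the panel's two bottom corners, with 1.5 mm play before and behind, so it may lean a few degrees. It lifts straight up and out.
- leg_peg (a point): Grip point on the leg's upright aluminium peg, a round rod 12 mm in diameter, handle and foot in one: top end 14 mm above, foot 70 mm below this point. It is 73 mm from the hinge line, on a flat arm whose top is 25 mm below this point. Folded, it is at x 30.5, y 70, z 27.5 mm in the mirror_mid frame, foot 15 mm above the panel's bottom edge. It can turn between gripping fingers.
- mirror_leg (a joint): Leg angle (rad): 0 folded flat, 1.5 fully open at its stop, arm square to the panel; starts at 0 to 0.3. Opening swings the peg from the panel's +y side out to +x (clockwise from above). Light hinge (0.015 N m), stays where left. With the leg open, a mirror let go upright on a level surface tips back by itself and rests on the foot, leaning about 11 degrees.
- mat: Fixed grey square non-slip mat, 200 x 200 x 2 mm, flat on the cart's top; origin at the centre of its underside, x and y along its sides. The mirror may face any way on it.
- picture_mid (a point): Centre of the other framed panel: wall picture of the same size (130 x 115 x 12 mm), blue and green front, no leg, standing in the other, identical rack; axes as for mirror_mid. Not to be moved.

How it is judged:
By the outcome, as a careful person would: the job done as asked, in the order asked, and still so for the second after the job is handed in, with the robot touching nothing.
It also fails if it takes over 54 s, if anything falls off the work surface, if the arm or the gripper's body presses on something with over 40 N, if the wrist force passes 120 N, or if a joint passes its speed limit or range.

## Working session

There is one attempt and no reset: what is moved stays moved. The work goes in short steps, Python scripts to look and compute and a tool call to move; the robot and the scene stay as the last step left them, time stands still between calls to the robot, and variables do not carry over. Pictures are saved under pics/ and viewed, and the job is handed in when it is done.

Besides the shell and the picture viewer there is one more tool, called in YAML: its name, and indented under it one key for each argument. carry_out: Moves the arm, as the interface text tells. Its arguments: {"type":"object","properties":{"linear":{"type":"array"},"roll":{"type":"array"},"gripper":{"type":"number"},"grip_force":{"type":"number"}},"required":["linear","roll"]}

```bash
mkdir -p pics; cat > h.py <<'E'
import numpy as np, cv2
from plant import status, snapshot, finish_job, cut_out, tip_of
def save(p,n): cv2.imwrite('pics/'+n, cv2.cvtColor(p['img'],cv2.COLOR_RGB2BGR))
def rays(p,uv):
    uv=np.atleast_2d(np.array(uv,float)); d=np.stack([(uv[:,0]-p['cx'])/p['fx'],(uv[:,1]-p['cy'])/p['fy']],1)
    s=d.copy()
    for _ in range(30): s=d/(1+p['k1']*(s**2).sum(1,keepdims=True))
    return np.c_[s,np.ones(len(s))]
def pts(p,uv,z):
    c=rays(p,uv)*np.array(z,float).reshape(-1,1); T=np.array(p['world_from_camera'])
    return c@T[:3,:3].T+T[:3,3]
def cloud(p,mask=None):
    m=(p['range_z']>0)
    if mask is not None: m&=mask
    v,u=np.nonzero(m); return pts(p,np.c_[u,v],p['range_z'][v,u]), np.c_[u,v]
def onplane(p,uv,z):
    T=np.array(p['world_from_camera']); d=rays(p,uv)@T[:3,:3].T; o=T[:3,3]
    return o+d*((z-o[2])/d[:,2])[:,None]
def proj(p,X):
    T=np.linalg.inv(np.array(p['world_from_camera'])); c=np.atleast_2d(X)@T[:3,:3].T+T[:3,3]
    s=c[:,:2]/c[:,2:]; s=s*(1+p['k1']*(s**2).sum(1,keepdims=True))
    return s*[p['fx'],p['fy']]+[p['cx'],p['cy']]
E
python3 - <<'E'
from h import *
np.set_printoptions(precision=4,suppress=True)
s=status.get_state(); print(s)
for n in ('scene','top'):
    p=snapshot(n); save(p,n+'0.png'); np.save(n+'0.npy',p,allow_pickle=True)
    print(n,np.array(p['world_from_camera']),p['fx'],p['k1'])
    for q in ['mirror_mid','rack_a','leg_peg','mat','picture_mid']:
        for r in tip_of(p,q)[:3]:
            u=np.round(r['pixel']).astype(int); z=p['range_z'][min(479,max(0,u[1])),min(639,max(0,u[0]))]
            print(q,r['pixel'],round(r['confidence'],2),pts(p,[r['pixel']],z)[0])
E
```

```text
{'clock': 0.0, 'q': array([-1.1062,  0.69  , -0.1945,  1.5663,  0.1573,  0.9025, -0.2151]), 'qd': array([-0.0002,  0.0008, -0.0012,  0.0001,  0.0004,  0.0017, -0.002 ]), 'joint_torque': array([  0.0004, -52.7562,  -1.2667, -15.3423,  -0.0527,   0.0067,
         0.0002]), 'tool_pos': array([0.2608, 0.5673, 0.2569]), 'eef_rot': array([ 0.2137,  0.9769, -0.0009, -0.0001]), 'contact_force': array([ 1.1357,  0.0531, -0.0737]), 'moment': array([-0.0071, -0.043 , -0.0147]), 'opening': 1.0016238576669552}
scene [[-0.1332  0.7663 -0.6285  1.3012]
 [ 0.9911  0.1017 -0.086   0.1425]
 [-0.002  -0.6343 -0.7731  1.0659]
 [ 0.      0.      0.      1.    ]] 624.2265145111401 0.02467858044537113
mirror_mid [166.4, 232.7] 0.71 [ 0.5144 -0.2887  0.0752]
mirror_mid [174.6, 250.6] 0.58 [ 0.502  -0.289   0.0001]
leg_peg [184.2, 251.2] 0.52 [ 0.5676 -0.2336  0.0889]
mat [301.7, 258.1] 0.66 [ 0.4869 -0.0109  0.0013]
picture_mid [439.8, 261.6] 0.57 [0.5132 0.2751 0.0719]
top [[-0.0054 -0.9826  0.1855  0.3138]
 [-1.      0.0044 -0.0063  0.0378]
 [ 0.0054 -0.1855 -0.9826  1.1606]
 [ 0.      0.      0.      1.    ]] 597.9892512072254 0.04756507575943831
mirror_mid [500.8, 249.9] 0.86 [ 0.5003 -0.3065  0.0728]
rack_a [485.3, 252.2] 0.88 [ 0.5004 -0.2853  0.0472]
leg_peg [467.7, 214.9] 0.62 [ 0.5611 -0.2428  0.097 ]
picture_mid [187.1, 250.2] 0.94 [0.4995 0.2673 0.0892]
```

View pics/scene0.png

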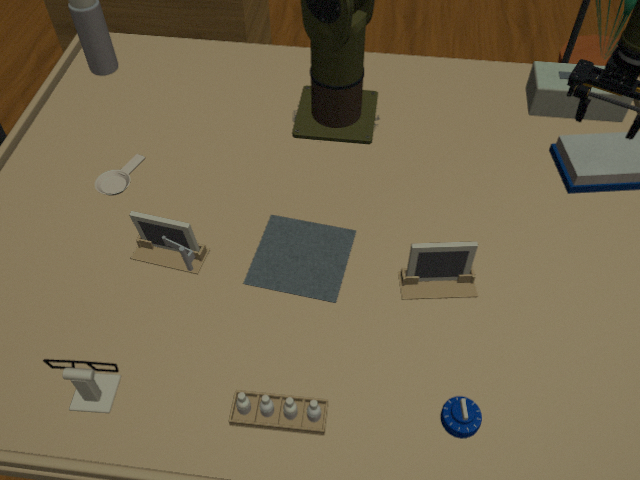

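View pics/top0.png

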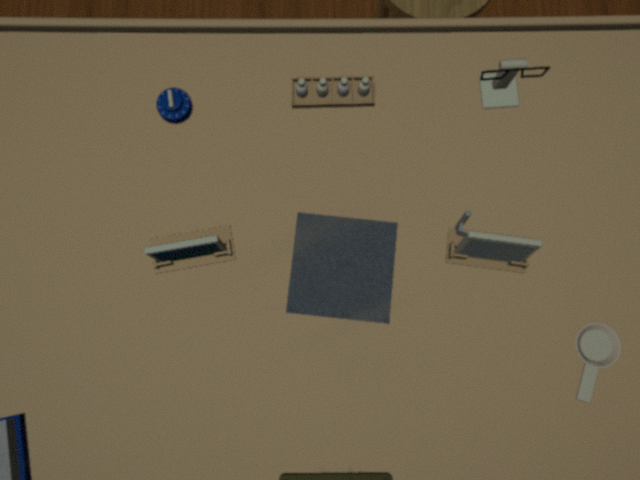

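```bash
python3 - <<'E'
from h import *
np.set_printoptions(precision=4,suppress=True)
for n in ('scene','top'):
    p=snapshot(n)
    X,uv=cloud(p)
    m=(abs(X[:,0]-.53)<.09)&(abs(X[:,1]+.295)<.11)&(X[:,2]>.012)
    X=X[m];uv=uv[m]; print(n,len(X))
    # upper panel
    t=X[(X[:,2]>.04)]
    np.save(n+'_c.npy',np.c_[X,uv])
    # plane ransac
    best=0;rng=np.random.default_rng(0)
    for _ in range(500):
        a=t[rng.choice(len(t),3,False)]; nn=np.cross(a[1]-a[0],a[2]-a[0]); 
        if np.linalg.norm(nn)<1e-6: continue
        nn/=np.linalg.norm(nn); k=abs((t-a[0])@nn)<.0025
        if k.sum()>best: best=k.sum();K=k
    c=t[K].mean(0); nn=np.linalg.svd(t[K]-c)[2][2]; nn*=np.sign(nn[0])
    print('plane',nn,c,best,'heading',np.arctan2(nn[1],nn[0]),'tilt',np.arcsin(nn[2]))
    h=np.arctan2(nn[1],nn[0]); y=np.array([-np.sin(h),np.cos(h),0])
    print('y range',np.percentile(t[K]@y,[0,1,50,99,100]),'z',np.percentile(t[K][:,2],[0,1,99,100]))
    hi=X[X[:,2]>.105]; print('top pts', len(hi), hi.mean(0) if len(hi) else '', hi.min(0),hi.max(0))
    # peg
    d=(t-c)@nn; pg=t[(d>.02)]; print('off plane',len(pg),np.c_[pg,d[d>.02]][::max(1,len(pg)//25)])
    # mat
    for q in ('mat','leg_peg','mirror_mid','rack_a'):
        for r in cut_out(p,q)[:2]:
            g=r['region']; M,_=cloud(p,g); 
            if len(M): print(q,r['confidence'],g.sum(),np.median(M,0),M.min(0),M.max(0))
            if q=='mat' and g.sum()>500:
                cc=cv2.minAreaRect(M[:,:2].astype(np.float32)); print(cc)
    u0,v0,u1,v1=uv[:,0].min()-15,uv[:,1].min()-15,uv[:,0].max()+15,uv[:,1].max()+15
    cv2.imwrite(f'pics/{n}_z.png',cv2.cvtColor(cv2.resize(p['img'][v0:v1,u0:u1],None,fx=5,fy=5,interpolation=cv2.INTER_CUBIC),cv2.COLOR_RGB2BGR)); print(u0,v0)
E
```

```text
scene 2083
plane [ 0.9831 -0.1355 -0.1234] [ 0.5157 -0.2936  0.083 ] 1054 heading -0.13692461347187013 tilt -0.1237069420420546
y range [-0.2877 -0.2854 -0.2196 -0.1585 -0.1562] z [0.0401 0.0409 0.1196 0.1212]
top pts 469 [ 0.5161 -0.2941  0.1149] [ 0.4988 -0.3609  0.105 ] [ 0.5286 -0.2301  0.1231]
off plane 159 [[ 0.5597 -0.2435  0.0942  0.0351]
 [ 0.5634 -0.2359  0.0968  0.0374]
 [ 0.5635 -0.2343  0.094   0.0376]
 [ 0.5653 -0.2339  0.0931  0.0395]
 [ 0.5681 -0.2352  0.0931  0.0424]
 [ 0.5724 -0.2377  0.0949  0.0468]
 [ 0.5431 -0.2334  0.0591  0.0218]
 [ 0.5694 -0.2357  0.0882  0.0443]
 [ 0.5458 -0.2326  0.0593  0.0243]
 [ 0.5675 -0.2373  0.0824  0.0434]
 [ 0.5479 -0.2322  0.0587  0.0264]
 [ 0.5677 -0.2356  0.0798  0.0437]
 [ 0.5493 -0.2321  0.0571  0.0279]
 [ 0.5676 -0.2384  0.0758  0.0444]
 [ 0.5527 -0.2331  0.0579  0.0313]
 [ 0.5667 -0.2395  0.0712  0.0443]
 [ 0.5527 -0.2337  0.0545  0.0318]
 [ 0.5687 -0.239   0.0706  0.0463]
 [ 0.5554 -0.2329  0.0548  0.0344]
 [ 0.5654 -0.2392  0.0631  0.044 ]
 [ 0.5546 -0.2317  0.0506  0.0339]
 [ 0.5627 -0.2347  0.0571  0.0415]
 [ 0.566  -0.240
[... 1636 characters left out ...]
.5405 -0.2349  0.0519  0.032 ]
 [ 0.5387 -0.2477  0.0605  0.0308]
 [ 0.5375 -0.2392  0.0569  0.029 ]
 [ 0.5383 -0.2348  0.0438  0.0311]
 [ 0.5351 -0.246   0.0594  0.0272]
 [ 0.5347 -0.2478  0.0519  0.0281]]
mat 0.69 10198 [ 0.4785 -0.0178  0.0024] [ 0.3728 -0.1257 -0.0071] [0.5889 0.0901 0.0104]
((0.4815824627876282, -0.0170275941491127), (0.20105749368667603, 0.20106658339500427), 83.69493865966797)
leg_peg 0.71 237 [ 0.556  -0.2392  0.0606] [ 0.5257 -0.2726 -0.003 ] [ 0.592  -0.2311  0.1061]
mirror_mid 0.97 2047 [ 0.5059 -0.2883  0.0838] [ 0.487  -0.3647  0.0058] [ 0.5704 -0.2311  0.126 ]
rack_a 0.95 1064 [ 0.4903 -0.2693  0.0056] [ 0.4687 -0.3763 -0.0034] [ 0.5566 -0.2184  0.0704]
433 195
```

View pics/scene_z.png

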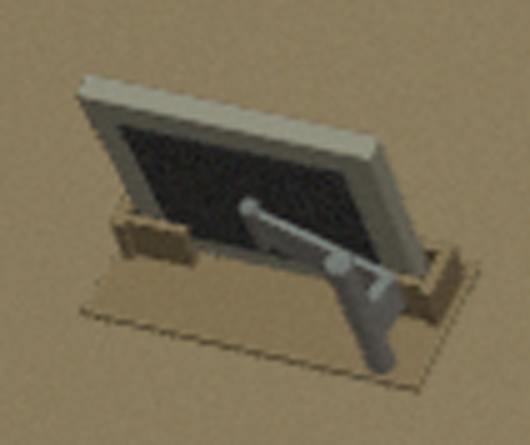

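View pics/top_z.png

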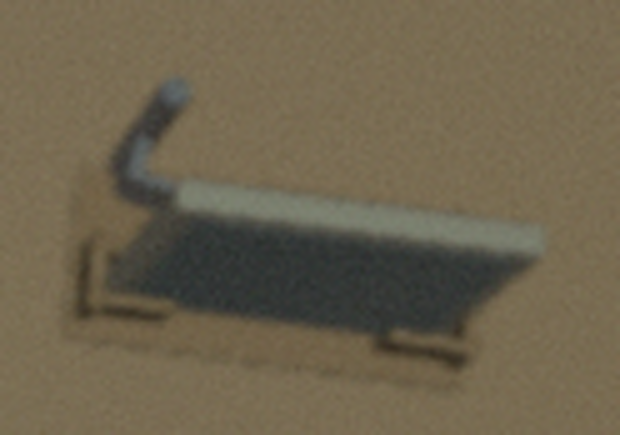

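```bash
cat > fit.py <<'E'
from h import *
from scipy.optimize import least_squares
from scipy.spatial.transform import Rotation as R
np.set_printoptions(precision=4,suppress=True)
def model(x):
    # pos of centre, heading, tilt (lean back), theta
    Rm=R.from_euler('ZY',[x[3],x[4]]).as_matrix()
    W=lambda l:np.array(l)/1000@Rm.T+x[:3]
    th=x[5]; c,s=np.cos(th),np.sin(th)
    px=10.5+20*c+70*s; py=-20*s+70*c
    return W,px,py
if __name__=='__main__':
    ps=np.load('scene0.npy',allow_pickle=True).item(); pt=np.load('top0.npy',allow_pickle=True).item()
    f=lambda o,l:(np.array(l)+.5)/5-.5+o
    S=f([114,196],[[338,263],[382,362],[78,97],[88,75],[383,140],[372,162]])
    T=f([433,195],[[175,93],[178,180],[180,208],[545,226],[542,255]])
    def res(x):
        W,px,py=model(x)
        a=proj(ps,W([[px,py,41.5],[px,py,-39],[6,-65,57.5],[-6,-65,57.5],[-6,65,57.5],[6,65,57.5]]))+x[6:8]
        b=proj(pt,W([[px,py,41.5],[6,65,57.5],[-6,65,57.5],[6,-65,57.5],[-6,-65,57.5]]))+x[8:10]
        return np.r_[(a-S).ravel(),(b-T).ravel(),x[6:]*.7,(x[2]-.0615-.0005)*1000*1]
    r=least_squares(res,[.51,-.295,.062,-.14,.12,.2,0,0,0,0]); print(r.x,r.fun)
    W,px,py=model(r.x); np.save('fit.npy',r.x)
    print('peg grip',W([px,py,27.5]),'pegtop',W([px,py,41.5]),'top mid',W([0,0,57.5]),'grip pt',W([0,0,35]))
    for th in np.linspace(r.x[5],1.5,6):
        y=r.x.copy();y[5]=th;W,px,py=model(y);print(th,W([px,py,31.5]))
E
python3 fit.py
```

```text
[ 0.5058 -0.2968  0.0618 -0.1384  0.1427  0.2294  1.2139  0.8357  1.1285
  0.1472] [ 0.3152  0.3085  0.4079  0.1805 -0.7283 -0.0032 -0.2627 -0.3331 -0.1522
 -0.516  -0.1749 -0.0462 -0.0767 -0.3551 -0.2609 -0.4492 -1.0048  0.2637
  0.1321 -0.0585  0.6573  0.527   0.8497  0.585   0.79    0.1031 -0.2301]
peg grip [ 0.5634 -0.2406  0.0825] pegtop [ 0.5654 -0.2409  0.0963] top mid [ 0.5139 -0.2979  0.1187] grip pt [ 0.5107 -0.2975  0.0964]
0.22936587248104162 [ 0.564  -0.2407  0.0864]
0.4834926979848333 [ 0.5771 -0.2535  0.0843]
0.7376195234886249 [ 0.5865 -0.2693  0.0827]
0.9917463489924168 [ 0.5917 -0.287   0.0816]
1.2458731744962084 [ 0.5923 -0.3054  0.0811]
1.5 [ 0.5883 -0.3234  0.0813]
```

carry_out:
  linear:
    - [0.012,-0.03,0]
    - [0.025,-0.065,0]
    - [0.037,-0.1,0]
    - [0.05,-0.135,0]
    - [0.063,-0.17,0]
    - [0.076,-0.205,0]
    - [0.09,-0.24,0]
    - [0.103,-0.272,0]
  roll: [-0.1,-0.2,-0.3,-0.4,-0.5,-0.6,-0.7,-0.8]
  gripper: 0.36
  grip_force: 4

```text
clock: 1.77
tool_pos: [0.3645, 0.2938, 0.258]
eef_rot: [0.579, 0.815, 0.0, 0.0]
contact_force: [0.4, -0.8, -0.3]
opening: 0.418
```

carry_out:
  linear:
    - [0.013,-0.034,0]
    - [0.025,-0.068,0]
    - [0.037,-0.102,0]
    - [0.05,-0.136,0]
    - [0.063,-0.17,0]
    - [0.076,-0.204,0]
    - [0.09,-0.238,0]
    - [0.103,-0.272,0]
  roll: [-0.1,-0.2,-0.3,-0.4,-0.5,-0.6,-0.7,-0.8]

```text
clock: 2.43
tool_pos: [0.4682, 0.0202, 0.2583]
eef_rot: [0.852, 0.523, 0.001, 0.0]
contact_force: [0.6, -0.1, -0.0]
opening: 0.36
```

carry_out:
  linear:
    - [0.014,-0.037,-0.005]
    - [0.027,-0.074,-0.01]
    - [0.041,-0.111,-0.02]
    - [0.055,-0.148,-0.03]
    - [0.068,-0.185,-0.04]
    - [0.082,-0.222,-0.05]
    - [0.096,-0.261,-0.058]
    - [0.096,-0.261,-0.058]
  roll: [-0.11,-0.22,-0.33,-0.44,-0.55,-0.66,-0.77,-0.81]

```text
clock: 3.1
tool_pos: [0.5645, -0.2505, 0.1994]
eef_rot: [0.99, 0.138, 0.0, 0.005]
contact_force: [0.1, -0.7, 0.8]
opening: 0.359
```

```bash
python3 - <<'E'
from h import *
from fit import *
for n in ('scene','top'):
    p=snapshot(n)
    x=np.load('fit.npy');W,px,py=model(x)
    im=cv2.cvtColor(p['img'],cv2.COLOR_RGB2BGR)
    c=proj(p,W([0,0,0]))[0].astype(int); o=c-[75,60]
    im=cv2.resize(im[o[1]:o[1]+110,o[0]:o[0]+150],None,fx=5,fy=5)
    for q in proj(p,W([[px,py,41.5],[px,py,-42.5],[6,-65,57.5],[6,65,57.5],[-6,-65,57.5],[-6,65,57.5]])): cv2.circle(im,tuple(np.int32((q-o+.5)*5)),3,(0,0,255),1)
    cv2.imwrite(f'pics/{n}_1.png',im)
s=status.get_state(); print(s['tool_pos'],s['eef_rot'],s['q'])
E
```

```text
[ 0.5639 -0.2427  0.1996] [ 0.9896  0.1435 -0.0001  0.0009] [ 0.1266  0.7754  0.3726  1.6759 -0.376   0.761  -0.6057]
```

View pics/scene_1.png

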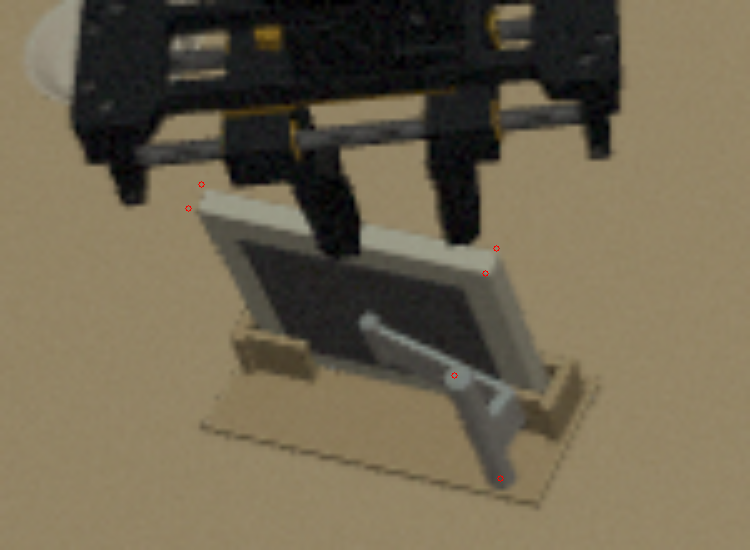

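View pics/top_1.png

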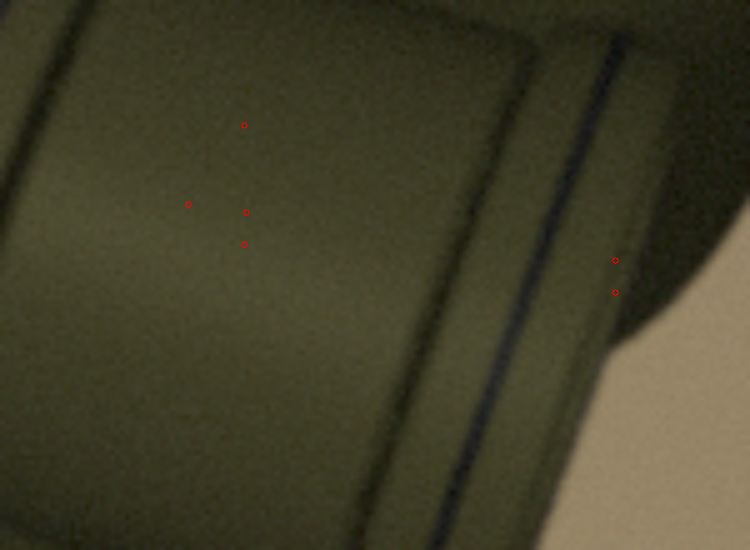

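```bash
python3 - <<'E'
from h import *
from fit import *
p=np.load('scene0.npy',allow_pickle=True).item()
x=np.load('fit.npy');W,px,py=model(x)
c=proj(p,W([0,0,0]))[0].astype(int); o=c-[75,60]
j=np.array([np.cos(-1.28),np.sin(-1.28),0]); t=np.array([.5639,-.2427,.1996-.019])
for d in (-.034,-.016,.016,.034): print((proj(p,t+j*d)[0]-o+.5)*5)
for dx in np.eye(3)*.002: print((proj(p,t+dx)-proj(p,t))*5)
E
```

```text
[502.     221.8449]
[453.9339 227.4571]
[368.0673 237.477 ]
[319.5291 243.1378]
[[-1.5031  3.9404]]
[[5.153  0.5244]]
[[-0.9925 -3.511 ]]
```

```bash
python3 - <<'E'
from h import *
from fit import *
p=snapshot('scene')
x=np.load('fit.npy');W,px,py=model(x)
c=proj(p,W([0,0,0]))[0].astype(int); o=c-[75,60]
im=cv2.cvtColor(p['img'],cv2.COLOR_RGB2BGR)
im=cv2.resize(im[o[1]:o[1]+110,o[0]:o[0]+150],None,fx=5,fy=5)
s=status.get_state()
q=s['eef_rot'];Rt=R.from_quat(q).as_matrix(); t=s['tool_pos'];print(t)
hw=.044*s['opening']
for y in (-hw,hw):
  for xx in (-.009,.009):
    u=(proj(p,t+Rt@[xx,y,.019])[0]-o+.5)*5; print(u); cv2.circle(im,tuple(np.int32(u)),3,(0,0,255),1)
cv2.imwrite('pics/s2.png',im)
E
```

```text
[ 0.564  -0.2405  0.1998]
[459.1588 210.2549]
[460.0202 245.4573]
[373.5582 220.2596]
[373.5998 255.6635]
```

View pics/s2.png

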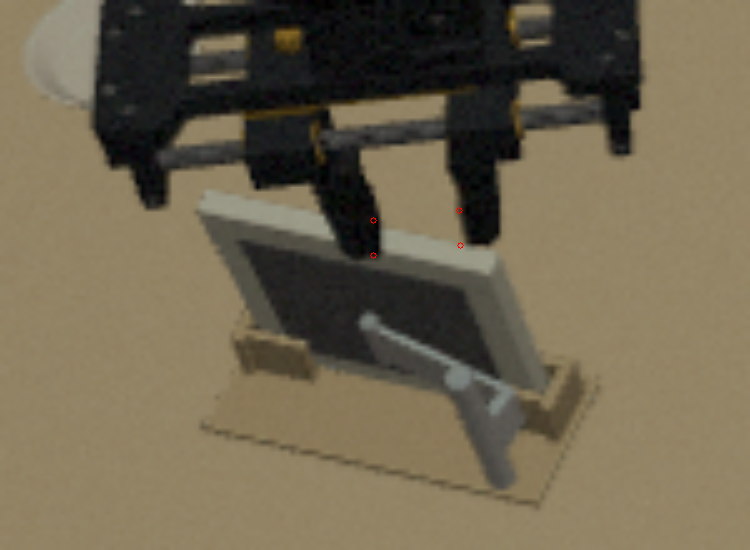

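carry_out:
  linear:
    - [0,0,-0.02]
    - [0,0,-0.04]
    - [0,0,-0.06]
    - [0,0,-0.08]
    - [0,0,-0.095]
    - [0,0,-0.105]
    - [0,0,-0.111]
    - [0,0,-0.111]
  roll: [0,0,0,0,0,0,0,0]

```text
clock: 3.92
tool_pos: [0.5638, -0.2389, 0.0882]
eef_rot: [0.989, 0.146, -0.0, -0.001]
contact_force: [-0.1, 0.4, -0.1]
opening: 0.358
```

carry_out:
  linear:
    - [0,0,0]
    - [0,0,0]
    - [0,0,0]
    - [0,0,0]
    - [0,0,0]
  roll: [0,0,0,0,0]
  gripper: 0.05
  grip_force: 3

```text
clock: 4.33
tool_pos: [0.5643, -0.2394, 0.089]
eef_rot: [0.989, 0.146, 0.0, -0.0]
contact_force: [0.2, -1.0, 2.1]
opening: 0.139
```

carry_out:
  linear:
    - [0.007,-0.006,-0.001]
    - [0.013,-0.013,-0.002]
    - [0.018,-0.0205,-0.003]
    - [0.0225,-0.0286,-0.004]
    - [0.0255,-0.037,-0.004]
    - [0.0277,-0.0463,-0.005]
    - [0.0284,-0.0555,-0.005]
    - [0.0283,-0.0647,-0.005]
  roll: [0,0,0,0,0,0,0,0]

```text
clock: 5.0
tool_pos: [0.5929, -0.3055, 0.0841]
eef_rot: [0.989, 0.146, 0.001, 0.0]
contact_force: [1.4, 1.2, 0.3]
opening: 0.138
```

```bash
cat > look.py <<'E'
import sys
from h import *
from fit import *
x=np.load('fit.npy')
def look(n,name,c=None,w=75,hh=60,f=5):
    p=snapshot(n)
    c=x[:3] if c is None else c
    c=proj(p,c)[0].astype(int); o=np.maximum(c-[w,hh],0)
    im=cv2.cvtColor(p['img'],cv2.COLOR_RGB2BGR)
    cv2.imwrite('pics/'+name,cv2.resize(im[o[1]:o[1]+2*hh,o[0]:o[0]+2*w],None,fx=f,fy=f)); return p,o
E
python3 - <<'E'
from look import *
look('scene','s3.png'); s=status.get_state(); print(s['tool_pos'],s['contact_force'],s['opening'])
E
```

```text
[ 0.5922 -0.3086  0.0844] [ 2.3208 -2.2141  2.5717] 0.14121767025389154
```

View pics/s3.png

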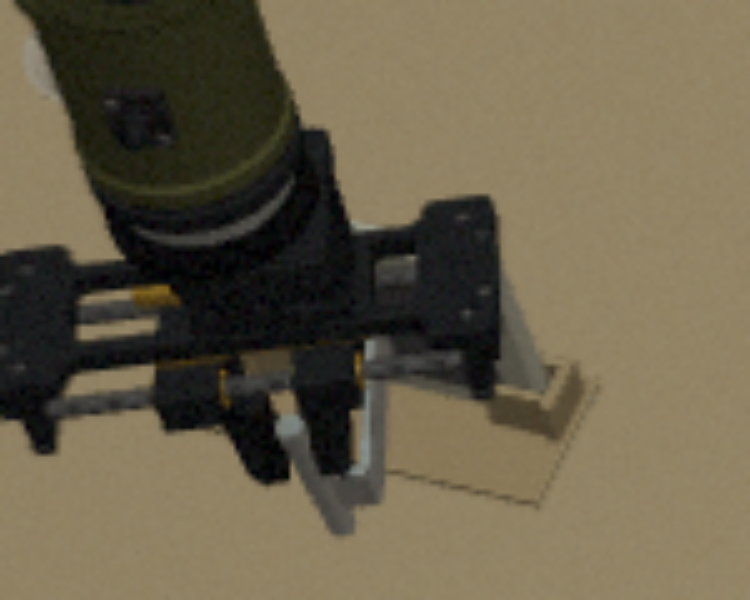

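carry_out:
  linear:
    - [-0.001,-0.006,0]
    - [-0.003,-0.011,0]
    - [-0.004,-0.015,0]
    - [-0.005,-0.018,0]
    - [-0.005,-0.018,0]
  roll: [0,0,0,0,0]

```text
clock: 5.47
tool_pos: [0.5869, -0.3273, 0.0845]
eef_rot: [0.989, 0.145, 0.0, 0.002]
contact_force: [2.4, -1.1, 1.0]
opening: 0.141
```

carry_out:
  linear:
    - [-0.001,-0.003,0]
    - [-0.002,-0.006,0]
    - [-0.002,-0.006,0]
  roll: [0,0,0]

```text
clock: 5.72
tool_pos: [0.5847, -0.3301, 0.0839]
eef_rot: [0.989, 0.145, 0.0, -0.001]
contact_force: [1.6, 4.7, 1.1]
opening: 0.141
```

```bash
python3 - <<'E'
from look import *
look('scene','s4.png'); s=status.get_state(); print(s['tool_pos'],s['contact_force'],s['opening'])
E
```

```text
[ 0.5848 -0.3301  0.0839] [1.3772 5.2591 2.2358] 0.14230570804736156
```

View pics/s4.png

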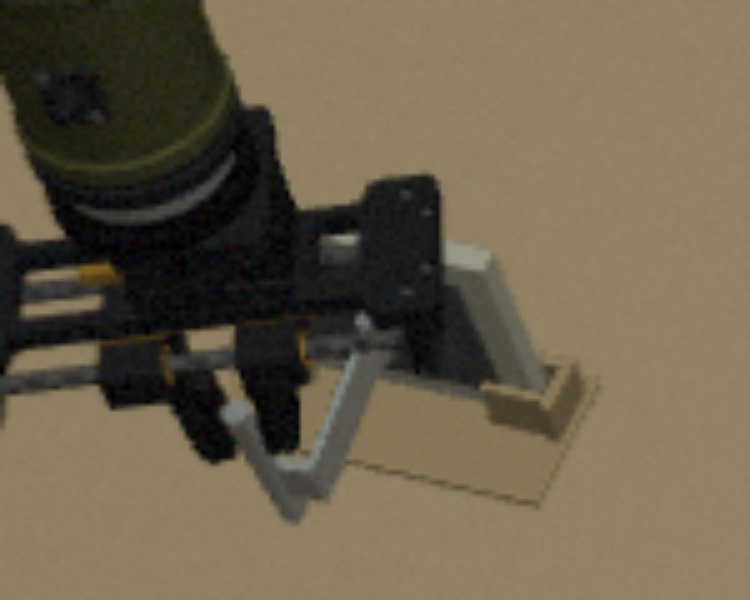

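carry_out:
  linear:
    - [0,0.001,0]
    - [0,0.0015,0]
    - [0,0.0015,0]
    - [0,0.0015,0]
  roll: [0,0,0,0]
  gripper: 0.36

```text
clock: 6.1
tool_pos: [0.584, -0.3292, 0.0837]
eef_rot: [0.989, 0.145, -0.001, -0.001]
contact_force: [-0.2, -0.3, -1.3]
opening: 0.356
```

carry_out:
  linear:
    - [0,0,0.015]
    - [0,0,0.035]
    - [0,0,0.06]
    - [0,0,0.085]
    - [0,0,0.11]
    - [0,0,0.13]
    - [0,0.02,0.15]
    - [0,0.05,0.16]
  roll: [0,0,0,0,0,0,0.1,0.2]

```text
clock: 6.77
tool_pos: [0.5836, -0.2842, 0.2479]
eef_rot: [0.97, 0.242, 0.001, 0.003]
contact_force: [0.7, 1.1, 0.2]
opening: 0.364
```

carry_out:
  linear:
    - [0.02,0.04,0]
    - [0.03,0.08,0]
    - [0.035,0.12,0]
    - [0.035,0.16,0]
    - [0.035,0.2,0]
    - [0.035,0.24,0]
    - [0.035,0.27,0]
    - [0.035,0.28,0]
  roll: [0.12,0.24,0.36,0.48,0.6,0.72,0.84,0.94]

```text
clock: 7.43
tool_pos: [0.6185, 0.0029, 0.2491]
eef_rot: [0.751, 0.66, 0.004, 0.001]
contact_force: [0.3, -0.1, -0.8]
opening: 0.36
```

```bash
python3 - <<'E'
from look import *
look('scene','s5.png'); look('top','t5.png');s=status.get_state(); print(s['tool_pos'],s['eef_rot'],s['contact_force'],s['opening'],s['clock'],s['q'])
E
```

```text
[ 0.6187 -0.0012  0.249 ] [0.7537 0.6572 0.0028 0.0024] [-0.1183 -0.4183 -0.5467] 0.36199045246135536 7.5333 [-0.1279  0.6865  0.0986  1.612  -0.0835  0.8398 -0.1326]
```

View pics/s5.png

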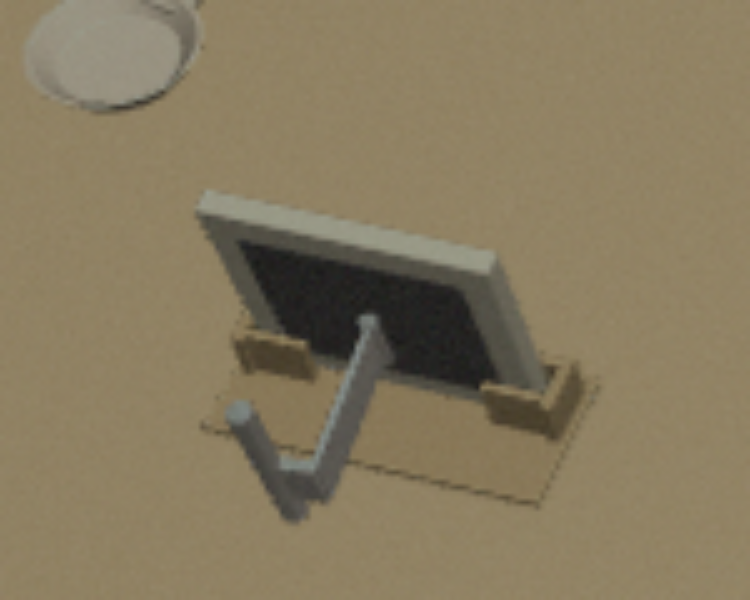

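View pics/t5.png

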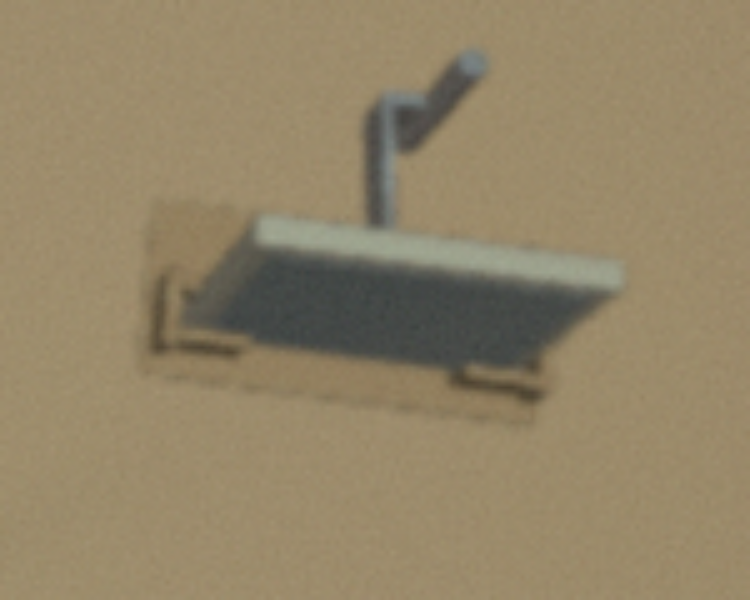

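```bash
python3 - <<'E'
from fit import *
ps=np.load('scene0.npy',allow_pickle=True).item(); pt=np.load('top0.npy',allow_pickle=True).item()
x0=np.load('fit.npy')
oo=[proj(p,x0[:3])[0].astype(int)-[75,60] for p in (ps,pt)]
f=lambda o,l:(np.array(l)+.5)/5-.5+o
S=f(oo[0],[[240,412],[291,513],[198,212],[205,190],[497,250],[488,275]])
T=f(oo[1],[[472,62],[257,213],[255,243],[624,260],[622,290]])
def res(x):
    W,px,py=model(x)
    a=proj(ps,W([[px,py,41.5],[px,py,-39],[6,-65,57.5],[-6,-65,57.5],[-6,65,57.5],[6,65,57.5]]))+x[6:8]
    b=proj(pt,W([[px,py,41.5],[6,65,57.5],[-6,65,57.5],[6,-65,57.5],[-6,-65,57.5]]))+x[8:10]
    return np.r_[(a-S).ravel(),(b-T).ravel(),x[6:]*.7,(x[2]-.0615-.0005)*1000]
r=least_squares(res,x0); print(r.x,r.fun); np.save('fit2.npy',r.x)
W,px,py=model(r.x)
print('peg',W([px,py,27.5]),'top mid',W([0,0,57.5]),'bottom',W([0,0,-57.5]),'grip',W([0,0,35]))
q=np.array([.7537,.6572]);print('jaw',np.arctan2(q[1]**2-q[0]**2,2*q[0]*q[1]))
E
```

```text
[ 0.5069 -0.298   0.0618 -0.1365  0.1241  1.497   1.2314  0.7795  1.1154
  0.0443] [-0.3184 -0.047   0.4557 -0.2077 -1.2717 -0.145  -0.1806 -0.4152  0.5752
  0.3114  0.1364  0.1215  0.1012 -0.3134 -0.4604 -0.1506 -0.422   0.2063
 -0.029  -0.0956  0.2636  0.3315  0.862   0.5456  0.7808  0.031  -0.1783]
peg [ 0.5887 -0.3242  0.079 ] top mid [ 0.5139 -0.299   0.1189] bottom [ 0.4998 -0.297   0.0048] grip [ 0.5112 -0.2986  0.0966]
jaw -0.13657940975699165
```

carry_out:
  linear:
    - [-0.015,-0.037,-0.005]
    - [-0.03,-0.075,-0.01]
    - [-0.045,-0.112,-0.015]
    - [-0.06,-0.15,-0.02]
    - [-0.075,-0.188,-0.028]
    - [-0.09,-0.225,-0.035]
    - [-0.105,-0.262,-0.042]
    - [-0.117,-0.296,-0.049]
  roll: [0,0,0,0,0,0,0,0]
  gripper: 0.7

```text
clock: 8.2
tool_pos: [0.4984, -0.3027, 0.2005]
eef_rot: [0.756, 0.654, 0.001, 0.003]
contact_force: [0.7, 0.0, 0.5]
opening: 0.699
```

carry_out:
  linear:
    - [0,0,0]
    - [0,0,0]
    - [0,0,0]
  roll: [0,0,0]

```text
clock: 8.45
tool_pos: [0.4976, -0.3041, 0.201]
eef_rot: [0.758, 0.652, 0.001, 0.004]
contact_force: [0.9, 0.7, 0.4]
opening: 0.705
```

carry_out:
  linear:
    - [0.0045,0.006,-0.015]
    - [0.0045,0.006,-0.03]
    - [0.0045,0.006,-0.05]
    - [0.0045,0.006,-0.07]
    - [0.0045,0.006,-0.085]
    - [0.0045,0.006,-0.096]
    - [0.0045,0.006,-0.103]
    - [0.0045,0.006,-0.103]
  roll: [0.013,0.013,0.013,0.013,0.013,0.013,0.013,0.013]

```text
clock: 9.12
tool_pos: [0.5022, -0.2969, 0.0971]
eef_rot: [0.753, 0.658, 0.001, 0.003]
contact_force: [-0.1, -0.4, -0.1]
opening: 0.698
```

```bash
python3 - <<'E'
from look import *
look('scene','s6.png');s=status.get_state(); print(s['tool_pos'],s['eef_rot'],s['contact_force'],s['opening'],s['clock'])
E
```

```text
[ 0.5025 -0.2974  0.0979] [0.7535 0.6574 0.0011 0.0034] [ 0.7099 -0.3987 -0.2512] 0.6983380621147726 9.1667
```

View pics/s6.png

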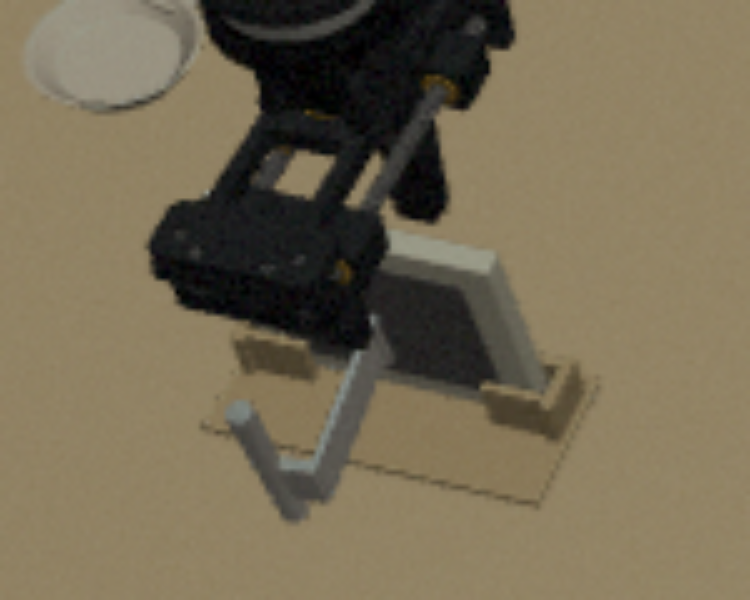

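Fingers straddle the middle of the top edge at about (370,240) in the zoom; the leg is open. Closing gently.

carry_out:
  linear:
    - [0,0,0]
    - [0,0,0]
    - [0,0,0]
    - [0,0,0]
    - [0,0,0]
    - [0,0,0]
  roll: [0,0,0,0,0,0]
  gripper: 0.05
  grip_force: 8

```text
clock: 9.67
tool_pos: [0.5029, -0.2976, 0.0983]
eef_rot: [0.754, 0.657, 0.001, 0.004]
contact_force: [0.4, 0.2, 1.1]
opening: 0.27
```

carry_out:
  linear:
    - [0,0,0]
    - [0,0,0]
    - [0,0,0]
    - [0,0,0]
  roll: [0,0,0,0]

```text
clock: 10.0
tool_pos: [0.5027, -0.2976, 0.0983]
eef_rot: [0.754, 0.657, 0.001, 0.004]
contact_force: [-1.0, 1.0, 1.6]
opening: 0.138
```

carry_out:
  linear:
    - [0,0,0]
    - [0,0,0]
    - [0,0,0.004]
    - [0,0,0.01]
    - [0,0,0.018]
    - [0,0,0.026]
    - [0,0,0.036]
    - [0,0,0.046]
  roll: [0,0,0,0,0,0,0,0]
  grip_force: 25

```text
clock: 10.67
tool_pos: [0.5027, -0.2976, 0.1455]
eef_rot: [0.754, 0.657, 0.001, 0.004]
contact_force: [-0.3, -1.2, -2.1]
opening: 0.138
```

carry_out:
  linear:
    - [0,0,0.01]
    - [0,0,0.02]
    - [0,0,0.03]
    - [0,0,0.04]
    - [0,0,0.05]
    - [0,0,0.05]
    - [0,0,0.05]
  roll: [0,0,0,0,0,0,0]

```text
clock: 11.25
tool_pos: [0.503, -0.2978, 0.1961]
eef_rot: [0.754, 0.657, 0.002, 0.004]
contact_force: [1.0, -0.6, -3.3]
opening: 0.138
```

```bash
python3 - <<'E'
from look import *
s=status.get_state();c=s['tool_pos']-[0,0,.04]
look('scene','s7.png',c);look('top','t7.png',c); print(s['tool_pos'],s['eef_rot'],s['contact_force'],s['moment'],s['opening'],s['clock'])
E
```

```text
[ 0.503  -0.2978  0.1961] [0.7536 0.6573 0.0015 0.0044] [ 0.9639 -0.5531 -3.3165] [-0.0308  0.1196 -0.0314] 0.13750651213278683 11.25
```

View pics/s7.png

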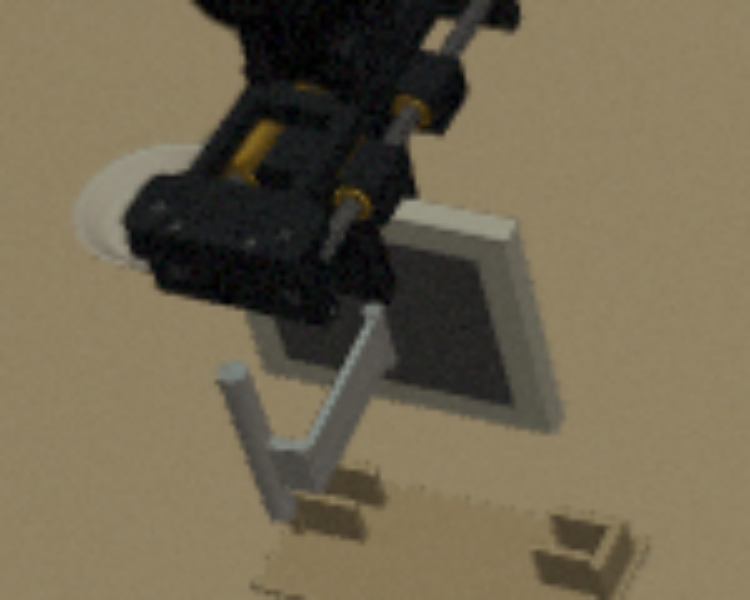

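carry_out:
  linear:
    - [-0.004,0.02,0]
    - [-0.009,0.05,0]
    - [-0.014,0.08,0]
    - [-0.019,0.11,0]
    - [-0.024,0.14,0]
    - [-0.029,0.17,0]
    - [-0.034,0.2,0]
    - [-0.039,0.225,0]
  roll: [0,0,0,0,0.005,0.01,0.015,0.02]

```text
clock: 12.02
tool_pos: [0.4627, -0.0701, 0.1946]
eef_rot: [0.746, 0.665, 0.001, 0.003]
contact_force: [0.2, 0.9, -2.5]
opening: 0.134
```

carry_out:
  linear:
    - [-0.005,0.025,0]
    - [-0.009,0.043,0]
    - [-0.011,0.055,0]
    - [-0.011,0.061,0]
    - [-0.011,0.061,0]
    - [-0.011,0.061,0]
    - [-0.011,0.061,0]
  roll: [0,0,0,0,0,0,0]

```text
clock: 12.6
tool_pos: [0.4519, -0.0103, 0.1945]
eef_rot: [0.747, 0.665, 0.001, 0.003]
contact_force: [0.1, -0.0, -3.1]
opening: 0.133
```

```bash
python3 - <<'E'
from look import *
s=status.get_state();c=s['tool_pos']-[0,0,.04]
for n in ('scene','top'):
    p,o=look(n,n+'8.png',c)
    for r in cut_out(p,'mat')[:1]:
        M,_=cloud(p,r['region']); print(r['confidence'],cv2.minAreaRect(M[abs(M[:,2]-.002)<.006][:,:2].astype(np.float32)))
print(s['tool_pos'],s['eef_rot'],s['contact_force'],s['moment'],s['opening'],s['clock'])
E
```

```text
0.7 ((0.4791163504123688, -0.013743974268436432), (0.20300860702991486, 0.20737384259700775), 84.28211975097656)
0.73 ((0.5162228345870972, 0.0590890496969223), (0.04028025269508362, 0.14687006175518036), 83.69606018066406)
[ 0.4519 -0.0103  0.1945] [0.747  0.6648 0.0007 0.0029] [ 0.0848 -0.048  -3.0703] [-0.03    0.0806  0.0369] 0.13267642684280845 12.6
```

View pics/scene8.png

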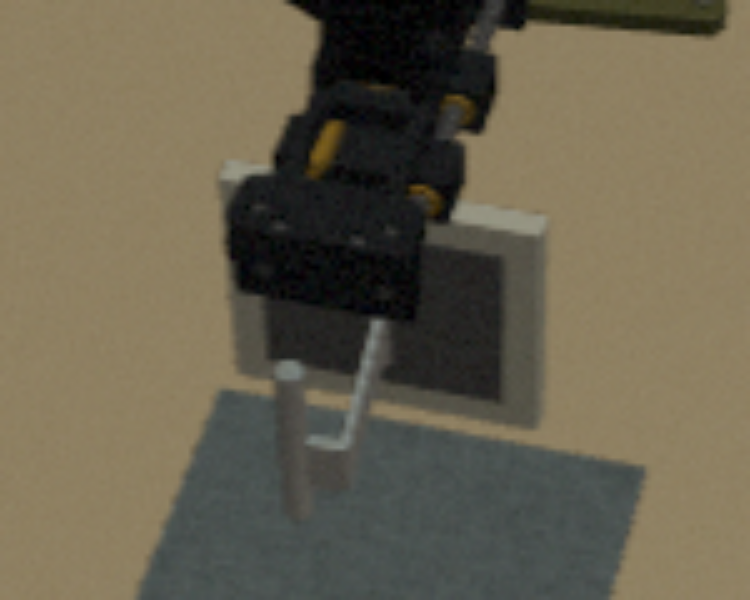

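carry_out:
  linear:
    - [0.001,0,-0.015]
    - [0.001,0,-0.033]
    - [0.001,0,-0.051]
    - [0.001,0,-0.068]
    - [0.001,0,-0.082]
    - [0.001,0,-0.09]
    - [0.001,0,-0.094]
    - [0.001,0,-0.094]
  roll: [0,0,0,0,0,0,0,0]

```text
clock: 13.47
tool_pos: [0.4527, -0.0102, 0.1001]
eef_rot: [0.747, 0.665, 0.001, 0.002]
contact_force: [0.4, 0.2, -2.6]
opening: 0.133
```

carry_out:
  linear:
    - [0,0,-0.001]
    - [0,0,-0.002]
    - [0,0,-0.002]
    - [0,0,-0.002]
  roll: [0,0,0,0]

```text
clock: 13.8
tool_pos: [0.453, -0.0102, 0.0986]
eef_rot: [0.747, 0.665, 0.001, 0.003]
contact_force: [0.4, -0.1, -2.7]
opening: 0.134
```

carry_out:
  linear:
    - [0,0,-0.001]
    - [0,0,-0.0015]
    - [0,0,-0.0015]
    - [0,0,-0.0015]
  roll: [0,0,0,0]

```text
clock: 14.13
tool_pos: [0.453, -0.0102, 0.0971]
eef_rot: [0.747, 0.665, 0.001, 0.003]
contact_force: [0.8, -0.3, -2.3]
opening: 0.134
```

carry_out:
  linear:
    - [0,0,-0.0005]
    - [0,0,-0.001]
    - [0,0,-0.001]
    - [0,0,-0.001]
  roll: [0,0,0,0]

```text
clock: 14.47
tool_pos: [0.453, -0.0102, 0.0963]
eef_rot: [0.747, 0.665, 0.001, 0.003]
contact_force: [-0.7, 0.6, 2.3]
opening: 0.13
```

carry_out:
  linear:
    - [0,0,0.0005]
    - [0,0,0.0005]
    - [0,0,0.0005]
    - [0,0,0.0005]
  roll: [0,0,0,0]
  gripper: 0.2

```text
clock: 14.8
tool_pos: [0.4532, -0.0102, 0.0968]
eef_rot: [0.747, 0.665, 0.001, 0.003]
contact_force: [0.6, -0.2, 0.7]
opening: 0.197
```

carry_out:
  linear:
    - [0,0,0]
    - [0,0,0]
    - [0,0,0]
    - [0,0,0]
  roll: [0,0,0,0]
  gripper: 0.35

```text
clock: 15.13
tool_pos: [0.4532, -0.0102, 0.0968]
eef_rot: [0.747, 0.665, 0.001, 0.003]
contact_force: [0.4, 0.1, 0.1]
opening: 0.355
```

carry_out:
  linear:
    - [0,0,0]
    - [0,0,0]
    - [0,0,0]
    - [0,0,0]
  roll: [0,0,0,0]
  gripper: 0.5

```text
clock: 15.47
tool_pos: [0.4533, -0.0102, 0.0968]
eef_rot: [0.747, 0.665, 0.001, 0.003]
contact_force: [-0.1, 0.1, -0.0]
opening: 0.498
```

carry_out:
  linear:
    - [0,0,0]
    - [0,0,0]
    - [0,0,0]
    - [0,0,0]
    - [0,0,0]
    - [0,0,0]
  roll: [0,0,0,0,0,0]
  gripper: 0.8

```text
clock: 15.97
tool_pos: [0.4532, -0.0102, 0.0967]
eef_rot: [0.747, 0.665, 0.001, 0.003]
contact_force: [0.3, -0.2, 0.2]
opening: 0.803
```

```bash
python3 - <<'E'
from look import *
s=status.get_state();c=s['tool_pos']-[0,0,.04]
look('scene','s9.png',c);look('top','t9.png',c)
print(s['tool_pos'],s['eef_rot'],s['contact_force'],s['moment'],s['opening'],s['clock'])
E
```

```text
[ 0.4532 -0.0102  0.0967] [0.7471 0.6647 0.0011 0.003 ] [ 0.3325 -0.1702  0.2347] [-0.074   0.1061 -0.0104] 0.8030096968347336 15.9667
```

View pics/s9.png

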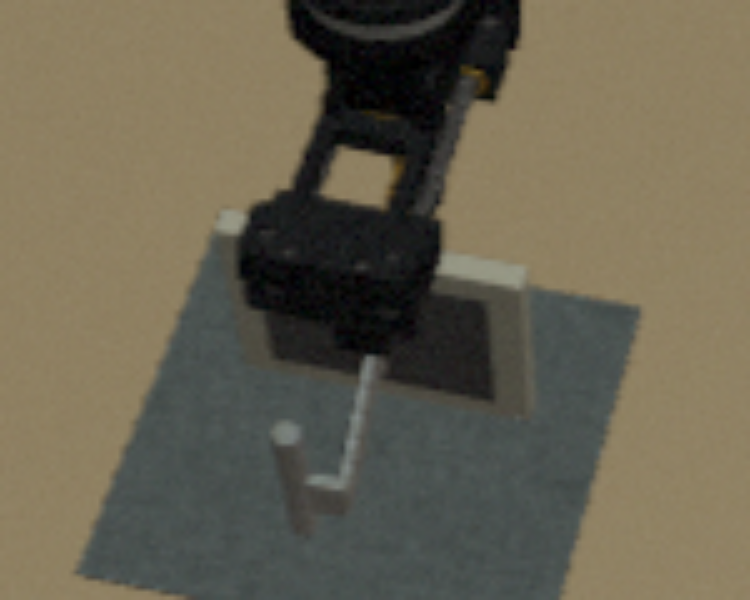

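View pics/t9.png

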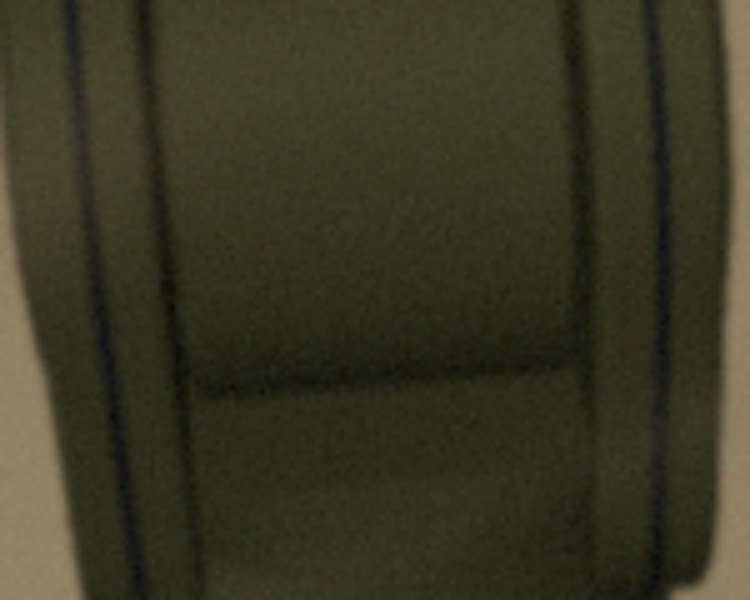

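```bash
python3 - <<'E'
from look import *
p=snapshot('scene'); X,uv=cloud(p)
m=(uv[:,0]>0)&(X[:,1]<-.035)&(X[:,1]>-.085)|((X[:,1]>.03)&(X[:,1]<.06)); m&=(X[:,2]>.02)&(X[:,2]<.113)&(X[:,0]>.42)&(X[:,0]<.5)
X=X[m];h=-.113;d=X[:,0]*np.cos(h)+X[:,1]*np.sin(h)
print(len(X),np.polyfit(X[:,2],d,1),X[:,2].max())
E
```

```text
474 [0.1727 0.4559] 0.11286313301814221
```

carry_out:
  linear:
    - [0,0,0.01]
    - [0,0,0.022]
    - [0,0,0.036]
    - [0,0,0.052]
    - [0,0,0.07]
    - [0,0,0.09]
    - [0,0,0.11]
    - [0,0,0.13]
  roll: [0,0,0,0,0,0,0,0]

```text
clock: 16.78
tool_pos: [0.4529, -0.0102, 0.2277]
eef_rot: [0.747, 0.665, 0.001, 0.003]
contact_force: [0.8, 0.6, -0.2]
opening: 0.801
```

carry_out:
  linear:
    - [0,0.03,0.02]
    - [0,0.06,0.03]
    - [0,0.1,0.03]
    - [0,0.14,0.03]
    - [0,0.18,0.03]
    - [0,0.22,0.03]
    - [0,0.26,0.03]
    - [0,0.28,0.03]
  roll: [0,0,0,0,0,0,0,0]

```text
clock: 17.45
tool_pos: [0.4515, 0.2759, 0.2575]
eef_rot: [0.745, 0.667, 0.002, 0.002]
contact_force: [0.0, 0.3, 0.2]
opening: 0.797
```

```bash
python3 - <<'E'
from look import *
c=np.array([.48,-.0155,.05])
for n in ('scene','top'):
    p,o=look(n,n+'10.png',c); 
    r=cut_out(p,'mat')
    for r in r[:1]:
        M,_=cloud(p,r['region']); print(cv2.minAreaRect(M[abs(M[:,2]-.002)<.006][:,:2].astype(np.float32)))
    for q in ('mirror_mid','leg_peg','picture_mid'):
        for r in tip_of(p,q)[:1]: print(q,r)
    X,uv=cloud(p); X=X[(abs(X[:,0]-.46)<.1)&(abs(X[:,1]+.015)<.1)&(X[:,2]>.03)]
    b=X[(X[:,2]>.085)]; h=-.113
    Y=X[(X[:,0]*np.cos(h)+X[:,1]*np.sin(h))<.5]; d=Y[:,0]*np.cos(h)+Y[:,1]*np.sin(h)
    print(X.max(0),X.min(0),np.polyfit(Y[:,2],d,1))
s=status.get_state(); print(s['clock'],s['tool_pos'],s['contact_force'])
E
```

```text
((0.48198139667510986, -0.014361880719661713), (0.2051468938589096, 0.20429757237434387), 84.48255920410156)
mirror_mid {'pixel': [306.2, 231.1], 'confidence': 0.93}
leg_peg {'pixel': [284.3, 256.1], 'confidence': 0.79}
picture_mid {'pixel': [436.2, 265.5], 'confidence': 0.96}
[0.5539 0.055  0.1213] [ 0.4541 -0.0756  0.03  ] [0.1043 0.4618]
((0.4815294146537781, -0.017308950424194336), (0.1996665894985199, 0.2009873390197754), 83.56614685058594)
mirror_mid {'pixel': [344.5, 274.9], 'confidence': 0.82}
leg_peg {'pixel': [356.2, 224.3], 'confidence': 0.56}
picture_mid {'pixel': [186.3, 247.8], 'confidence': 0.74}
[0.5539 0.0509 0.1228] [ 0.443  -0.0791  0.0301] [0.2266 0.4421]
17.95 [0.4531 0.2684 0.2578] [ 0.6165  0.5568 -0.764 ]
```

View pics/scene10.png

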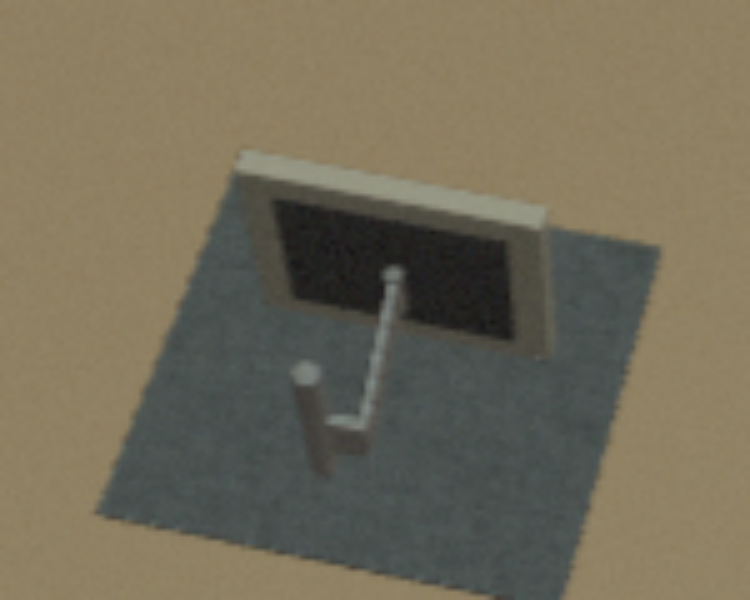

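View pics/top10.png

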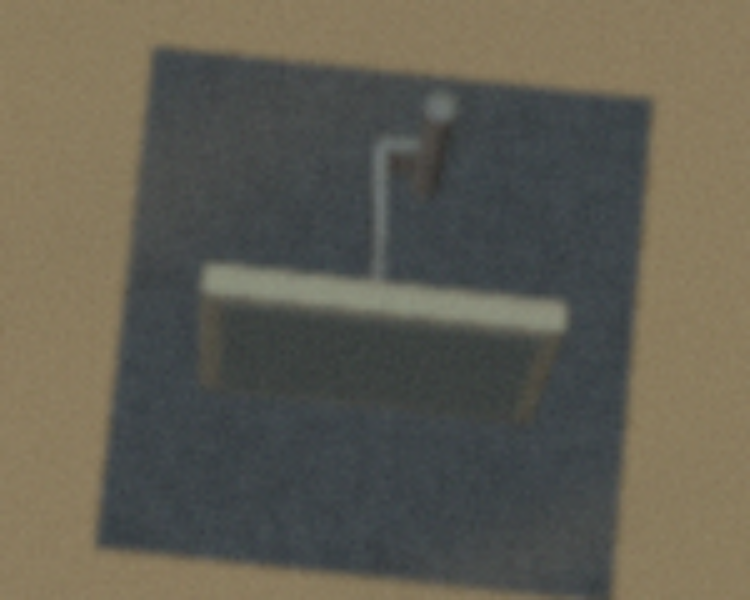

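```bash
python3 - <<'E'
from look import *
p=snapshot('top'); X,uv=cloud(p); a=X[(abs(X[:,0]-.46)<.1)&(abs(X[:,1]+.015)<.09)&(X[:,2]>.1)]; print(a.mean(0),len(a))
p,o=look('scene','s11.png',np.array([.5,.1,.05]),150,100,2.5)
print(status.get_state()['contact_force']); print(finish_job())
E
```

```text
[ 0.4699 -0.0142  0.1138] 704
[-0.1543 -1.5458 -0.1463]
the job is handed in; nothing more can be done
None
```

View pics/s11.png

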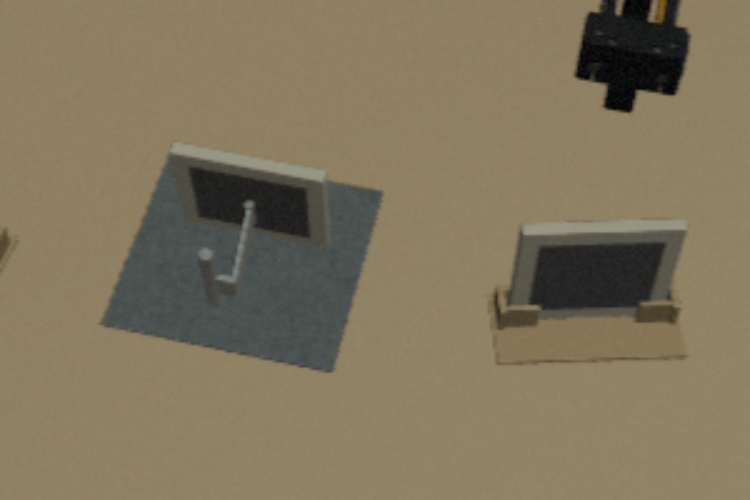

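I swung the leg open to its stop in the rack, lifted the mirror straight out and stood it on the mat. The job is handed in, at about 18 s on the clock. `finish_job()` gives no verdict.

**Leg:** a fit to the images put it at about 1.497 rad, and the stop pushed back with about 5 N.

**Mirror:** it leans back on its opened leg with the gripper clear and the measured force near zero. Its bottom edge is roughly 28 mm to the face side of the mat's centre, so panel and leg together straddle the middle.

**Lean angle:** this check was rough. The two cameras gave slopes of 0.10 and 0.23, about 6° and 13°, averaging about 9.5° against the expected 11°.

**Picture:** the last image shows it still in its rack.

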